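Uncover the feed cake and lift it with the tongs

ROBOT

A 6-joint arm with a two-finger parallel gripper is mounted at the origin on the work surface. World frame = base frame: x ahead of the robot, y to its left, z up, the work surface at z = 0. Lengths are in mm, angles in rad, forces in N, time in s.
With the tool pointing down it reaches from about 350 to 850 mm from the base axis. Payload 8.1 kg.
Tool frame: the origin (TCP) lies at the very end of the fingers, on their centre line; the grasp point (between the pads) lies 19 mm behind it; z points along the fingers, y is the direction in which the jaws open and shut (so a half turn about z gives the same grasp; the last joint's range is limited). The gripper opens to 93 mm and grips with 3 to 60 N. Pads are 15 mm wide; open, the fingers measure 128 mm over their backs; the gripper's body (75 mm by 188 mm) begins 65 mm behind the grasp point.
Start: joints at [1.115, 0.13, 1.488, -0, 1.523, -0.085], TCP at [217.396, 559.235, 218.635] pointing down, gripper open.
Joint ranges: [-2.96, 2.96], [-0.89, 2.26], [0.02, 2.5], [-1.34, 4.48], [0, 2.73], [-2.66, 2.66]. Speed limits (rad/s): [2.39, 2.39, 2.79, 3.14, 3.14, 3.14].

INTERFACE

Orientations are given as a unit quaternion [w, x, y, z].
In Python, from workcell import * gives the robot as it stands. The module is installed in compiled form; this text tells all that it offers. Calls block until the motion is done:
- movep(position, orientation): joint-space move of the TCP to a pose.
- movel(position, orientation=None, rate=150, stop_force=None): straight line of the TCP; orientation=None keeps the orientation; rate is the mean speed in mm/s. With stop_force (N) it stops when the force on the tool has changed by that much, and returns True; else False.
- move_joints(angles): joint-space move.
- command_gripper(opening, force=None): opening from 0.0 (shut) to 1.0 (fully open); force is the grip in N (None keeps the last); returns when the fingers have stopped.
- wait(seconds).
- solve_ik(position, orientation): joint angles nearest the present ones, or None.
- state(): the state.
- read_camera(name): name is "scene" or "top" or "wrist"; returns (picture, depth): 480x640x3 uint8, red, green, blue; 480x640 float32, mm along the optical axis (not along the pixel's ray), 0 where there is no reading.
- calibration(name): a dict with "intrinsics" (3x3 intrinsics, pixels), "R" (3x3) and "t" (3): a world point X has camera coordinates R X + t. Camera axes: x right, y down, z forward; pixel columns grow to the right and rows downward; lengths in mm; the calibration is good to about 2 mm. The wrist camera is an equidistant fisheye: a pixel r from the principal point sees the ray r / f radians off the axis. A picture is of the moment at which its call begins: read the wrist's pose just before it. calibration takes no time and is no camera call; for the wrist camera it gives the pose at the moment of the call.
A pose or a line that the arm cannot do raises IKError and nothing moves.
- hand_in(): hands the job in, once; it reports no verdict.
The state is a dict: "time_s": time; "joints": joint angles; "joint_vel": joint speeds; "tau": joint torques, N m; "eef_pos": TCP position; "tool_rot": TCP orientation; "ft_force": force on the tool from outside, world axes, zero at the start; "wrist_torque": the same for the moment, N m; "gripper_width": opening from 0.0 (shut) to 1.0 (fully open).
Only numpy, scipy, OpenCV 4.12 (cv2) and the standard library are available. Lean on these libraries where they do the work, as an engineer would, in place of code of your own. Each camera call takes 0.05 s, during which the arm holds its last target.

TASK

Lift the clear cover off the clay saucer by its wooden grip and hang it by its wire loop on the hook of the stand, and let go of it. Then take the tongs, close their jaws around the seed cake in the saucer and lift it clear, and finish still holding the tongs with the cake in their jaws about 15 cm above the shelf. Never touch the cake with the gripper itself, and leave the saucer and the other things on the shelf where they stand.

Things in the scene. Friction and masses are not known exactly. Their poses are not given: they have to be found in the camera images.
- cover: Clear plastic bell, loose, 90 g, standing on the saucer's floor over the cake: 82 mm wide at its open bottom, 72 mm at its flat top, 56 mm high. On top a green loop of 6 mm wire (opening 46 mm wide, 56 mm high, peaked) in the cover's y-z plane: a hook passes through along the cover's x, either way. On its peak a wooden grip. Total height 150 mm. Origin: centre of bottom rim; z up.
- cover_grip (a point): Point to hold on the cover's wooden grip, 140 mm above its bottom rim. The grip block measures 14 mm (cover x) by 26 mm (cover y) by 32 mm high, from 118 to 150 mm above the rim; the wire starts directly below it. Axes are those of the cover.
- cover_loop (a point): Underside of the peak of the cover's wire loop, which rests on the hook when hung: 112 mm above the bottom rim, 28 mm below cover_grip. Axes are those of the cover.
- hook_stand: Fixed dark stand: wooden foot 130 x 130 x 14 mm (centred 10 mm to its +x), a steel post 16 mm thick, 210 mm high, and at its top an 8 mm wire hook that reaches along the stand's own -x (roughly towards the robot). Nothing stands above 214 mm. Origin: foot of the post's axis.
- hook_seat (a point): Lowest part of the hook, on top of the wire, where the cover's loop comes to rest: 83 mm from the post's axis along -x, 202 mm up. Axes of the stand: the hook runs along x, its free tip on the -x side. The straight part of the hook behind the seat has its top 214 mm up.
- hook_tip (a point): Centre of the free upturned end of the hook, 27 mm beyond the seat along the stand's -x; its wire's top lies 16 mm above hook_seat. Pass the loop over it from the -x side.
- saucer: Loose unglazed clay saucer, 110 mm across, 15 mm high, floor 6 mm thick, 350 g. Origin: centre of its underside.
- cake: Pressed seed cake in the saucer, under the cover: an upright brown cylinder 38 mm in diameter, 40 mm high, 45 g nominal, loose. It is firm: the tongs may be squeezed on it with 40 N or more at the grips. Origin: centre of its underside.
- cake_mid (a point): Centre of the seed cake, half-way up.
- tongs: Loose steel tongs with black hand grips and green jaw faces, lying flat on a wooden rest with two low bars (12 mm high), about 200 mm long, 100 g. Axes: x from the head (hinge end) to the jaws, z up. Origin: on the middle line between the two grips, level with the underside of the grips (the tongs occupy 28 mm above it). They balance close to the origin.
- tongs_grip (a point): Middle of the tongs between the two black hand grips, half-way up (14 mm above the underside), axes of the tongs. The grips are 56 mm long in x, 28 mm high, centred here; the tongs measure 50 mm in y over both grips when sprung open and 36 mm when the jaws just hold the cake. The fingers go outside the grips and squeeze along the tongs' y. The rest's bars lie 72 mm before and behind this point, and are joined by a 6 mm high strip along the middle, 14 mm wide.
- tongs_jaw (a point): Middle between the two jaws, where the cake should be: 95 mm ahead of tongs_grip along the tongs' x, same height. The jaws are upright plates 45 mm long and 22 mm high, with a gap of about 69 mm open; they become parallel when the gap is 38 mm.
- tongs_left (a joint): Closing angle of each arm of the tongs (both arms move together): 0 sprung open, 0.09 when the jaws touch the cake, 0.16 at most. A spring opens the arms: at the grips it takes about 5 N each side to start closing them and 7 N at the cake. A squeeze of a few mm (45 mm over the grips, jaws then still about 58 mm apart) is enough to carry the tongs open.
- jar: Glass jar with an aluminium lid, 72 mm across, 110 mm high; bystander.
- hide_box: Tan plastic hide box 120 x 160 x 84 mm; bystander.
- pot: Small clay pot filled with soil 102 mm across, 85 mm high; bystander.
- trowel: Steel trowel with a wooden handle, 325 mm long, lying flat; bystander.
- twine: Ball of twine 72 mm across, 60 mm high; bystander.
Mind the look-alikes: they are no part of the job. Leave any pink look-alike of the tongs alone.

How it is judged (in metres and radians):
On the way, in this order (a step that is already met when the one before it is completed fails the run):
1. the cover hangs by its loop on the hook, let go (distance between cover_loop and hook_seat below 0.025 m and contact force between cover and hook_stand above 0.2 N and contact force between cover and the arm below 0.1 N and contact force between each of cover, tongs and the fingers below 0.1 N), for 0.3 s.
2. the tongs, held by the gripper, hold the cake clear of the saucer (contact force between tongs and the fingers above 1 N and contact force between tongs and cake above 0.5 N and height (world z) of cake_mid above 0.05 m and contact force between cake and saucer below 0.05 N), for 0.2 s.
At the end, for the whole second after the job is handed in: Cover hangs by its loop on the hook (loop peak within 25 mm of the seat), untouched; the gripper holds the tongs, the cake steady between their closed jaws (its centre within 30 mm of the jaws' middle), 11 to 25 cm above the shelf, touching neither robot nor saucer (distance between cover_loop and hook_seat below 0.025 m and contact force between cover and hook_stand above 0.2 N and contact force between each of cover, cake and the arm below 0.1 N and contact force between each of cover, cake and the fingers below 0.1 N and height (world z) of cake_mid between 0.11 and 0.25 m and distance between cake_mid and tongs_jaw below 0.03 m and contact force between tongs and cake above 0.5 N and contact force between tongs and the fingers above 1 N and value of joint tongs_left above 0.05 rad and contact force between cake and saucer below 0.05 N and linear speed of cake below 0.05 m/s); the arm keeps its last pose, push and grip.
It fails at once if the robot itself touches the cake (contact force between cake and the fingers above 0.5 N or contact force between cake and the arm above 0.5 N).
It fails at once if the saucer is shifted by more than 4 cm (distance of saucer from where it was at the start of the episode above 0.04 m).
It fails at once if a bystander is moved by more than 3 cm or tipped (distance of any of jar, hide_box, pot, trowel, twine from where it was at the start of the episode above 0.03 m or angle between any of jar, hide_box, pot, trowel, twine's own z axis and vertical above 0.5 rad).
It also fails if it takes over 61 s, if anything falls off the work surface, if the arm or the gripper's body presses on something with over 40 N, if the wrist force passes 120 N, or if a joint passes its speed limit or range.

## Working session

There is one attempt and no reset: what is moved stays moved. The work goes in short steps, each a Python script; the robot and the scene stay as the last script left them, time stands still between calls to the robot, and variables do not carry over. Pictures are saved under pics/ and viewed, and the job is handed in when it is done.

```bash
mkdir -p pics; cat > h.py <<'E'
from workcell import *
import numpy as np, cv2
def save(n,im,crop=None,s=1):
    if crop: im=im[crop[1]:crop[3],crop[0]:crop[2]]
    im=cv2.resize(im,None,fx=s,fy=s,interpolation=cv2.INTER_CUBIC)
    cv2.imwrite('pics/'+n,im[:,:,::-1])
def ray(c,u,v):
    K,R,t=c['intrinsics'],np.array(c['R']),np.array(c['t']).ravel()
    d=np.linalg.inv(K)@np.array([u,v,1.]); return -R.T@t, R.T@d
def onz(c,u,v,z):
    o,d=ray(c,u,v); return o+d*(z-o[2])/d[2]
def dep(c,D,u,v):
    o,d=ray(c,u,v); return o+d*D[int(v),int(u)]
E
python3 - <<'E'
from h import *
for n in("scene","top"):
    p,d=read_camera(n); save(n+'0.png',p); np.savez('/tmp/'+n,p=p,d=d); print(n,{k:np.round(v,2).tolist() for k,v in calibration(n).items() if k!='x'})
E
```

```text
scene {'intrinsics': [[488.01, 0.0, 318.14], [0.0, 488.01, 229.97], [0.0, 0.0, 1.0]], 'R': [[-0.49, 0.87, 0.01], [0.71, 0.41, -0.57], [-0.51, -0.27, -0.82]], 't': [272.23, -301.31, 1850.89]}
top {'intrinsics': [[440.77, 0.0, 321.99], [0.0, 440.77, 245.38], [0.0, 0.0, 1.0]], 'R': [[0.03, -1.0, 0.02], [-0.99, -0.03, -0.16], [0.16, -0.01, -0.99]], 't': [-31.33, 575.67, 1140.34]}
```

```bash
ls
```

```text
h.py
pics
```

View pics/scene0.png

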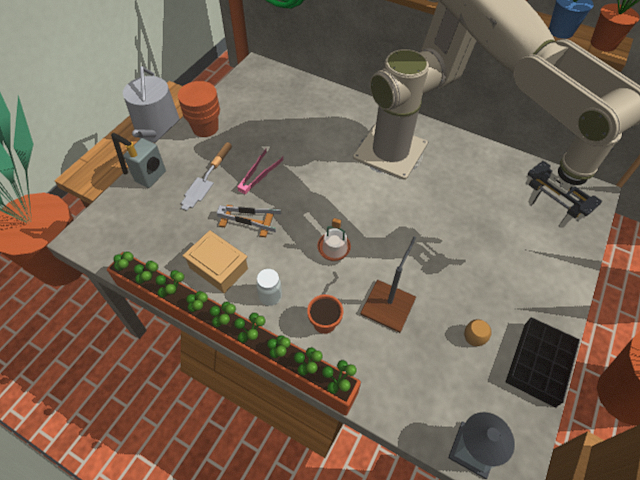

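View pics/top0.png

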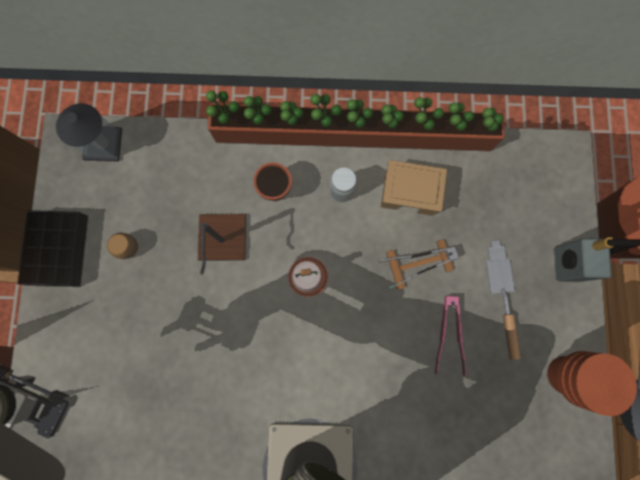

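The top view shows the saucer and cover at (308,276), the hook stand at (222,237), and steel tongs on the wooden rest at (422,263). The pink look-alike is at (452,335). I'll enlarge these.

```bash
python3 - <<'E'
from h import *
z=np.load('/tmp/top.npz');p=z['p']
save('c1.png',p,(185,195,345,305),5)
save('c2.png',p,(370,220,490,310),6)
z=np.load('/tmp/scene.npz');p=z['p']
save('c3.png',p,(300,200,440,335),5)
save('c4.png',p,(190,130,300,250),5)
E
```

```text
(no output)
```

View pics/c1.png

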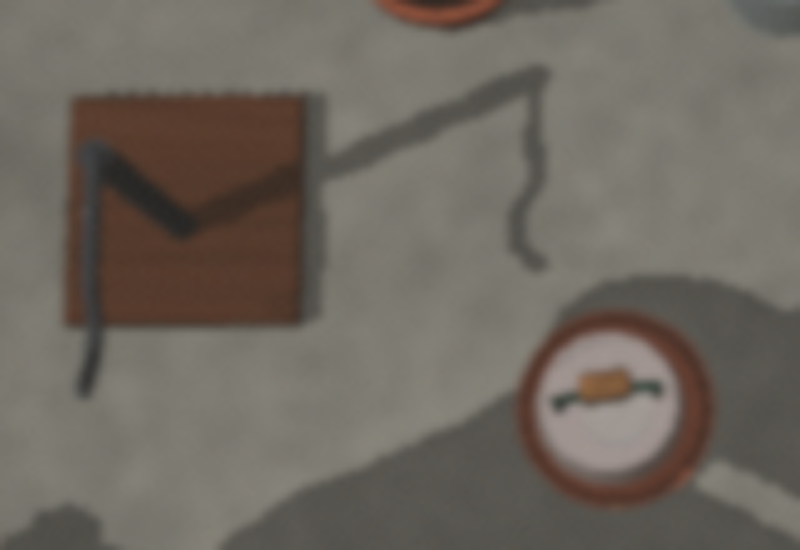

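View pics/c2.png

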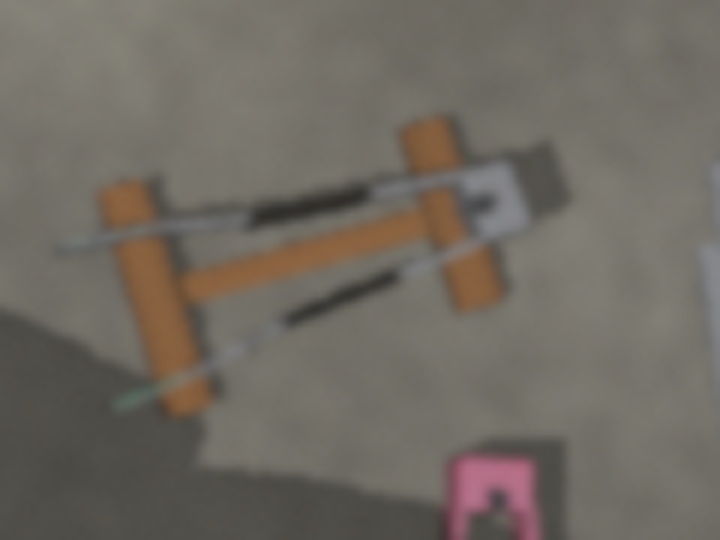

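View pics/c3.png

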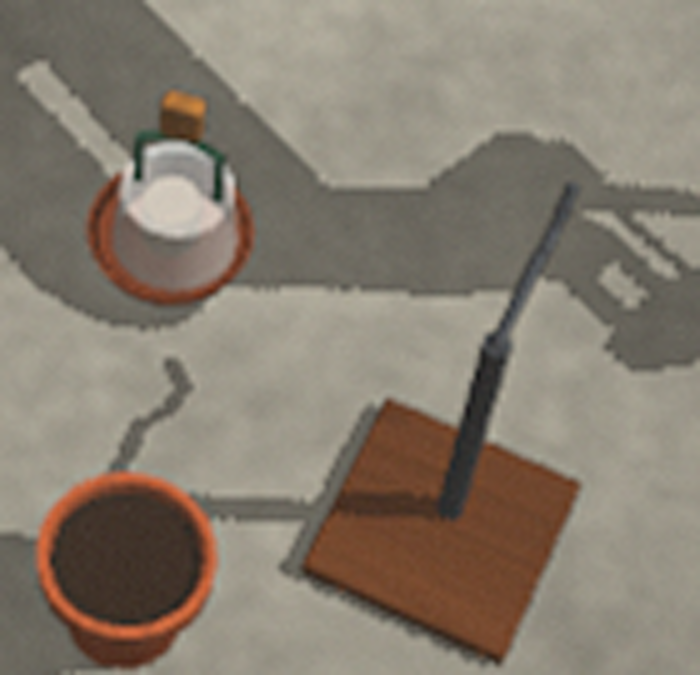

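View pics/c4.png

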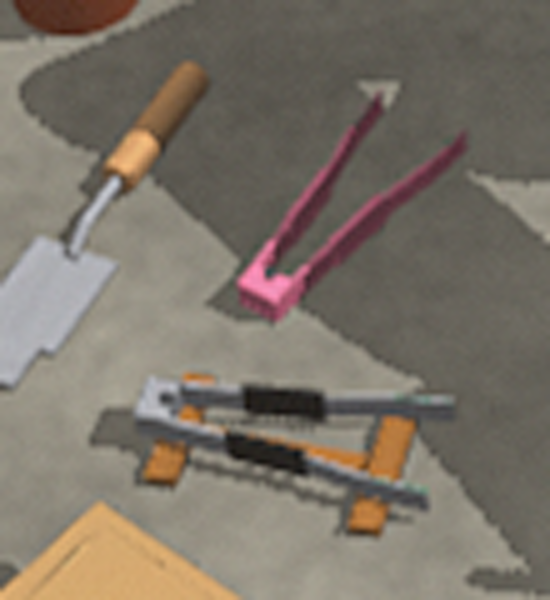

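```bash
python3 - <<'E'
from h import *
c=calibration('top');s=calibration('scene')
P=lambda a:np.round(a,1).tolist()
T=np.load('/tmp/top.npz');S=np.load('/tmp/scene.npz')
for n,(u,v),z in [('grip',(305.8,271.8),156),('loopL',(297,275.6),100),('loopR',(317,272.4),100),('postbase',(222.3,241),14),('posttop',(203.6,225.2),212),('tip',(201.8,273),216),('headmid',(452.5,253.3),40),('g1',(421.7,254.2),40),('g2',(426.8,269.7),40),('jaw1',(381.7,260.5),40),('jaw2',(390,287),40),('saucer',(308,276.5),15)]:
    print(n,P(onz(c,u,v,z)),P(dep(c,T['d'],u,v)))
for n,(u,v),z in [('grip',(300+185/5,200+105/5),156),('tip',(300+573/5,200+186/5),216),('posttop',(300+497/5,200+340/5),212),('postbase',(300+452/5,200+515/5),14),('g1',(190+285/5,130+388/5),40),('g2',(190+268/5,130+440/5),40)]:
    print('S',n,P(onz(s,u,v,z)),P(dep(s,S['d'],u,v)))
# foot mask corners, grip mask angle
hsv=cv2.cvtColor(T['p'],cv2.COLOR_RGB2HSV)
print(T['p'][271,306],T['p'][220,235],T['p'][264,404], T['p'][254,422])
def box(mask,z,n):
    k,l,st,ce=cv2.connectedComponentsWithStats(mask.astype(np.uint8))
    i=1+np.argmax(st[1:,4]); v,u=np.nonzero(l==i)
    pts=np.array([onz(c,a,b,z)[:2] for a,b in zip(u,v)],np.float32)
    print(n,st[i,4],cv2.minAreaRect(pts), pts.mean(0))
p=T['p'].astype(int)
def win(x0,y0,x1,y1):
    m=np.zeros(p.shape[:2],bool);m[y0:y1,x0:x1]=1;return m
or_=(p[...,0]-p[...,2]>50)
box(or_&win(300,266,312,277),156,'gripblock')
box((p[...,0]-p[...,2]>15)&win(190,205,255,270),14,'foot')
box(or_&win(380,230,460,300),12,'rest')
blk=(p.max(2)<60)&win(405,245,440,280)
k,l,st,ce=cv2.connectedComponentsWithStats(blk.astype(np.uint8))
for i in range(1,k):
    if st[i,4]>15: print('blk',st[i],ce[i],P(onz(c,*ce[i],40)))
g=(p[...,1]-p[...,0]>10)&win(370,240,470,305)
k,l,st,ce=cv2.connectedComponentsWithStats(g.astype(np.uint8))
for i in range(1,k):
    if st[i,4]>2: print('green',st[i],ce[i],P(onz(c,*ce[i],40)))
E
```

```text
grip [493.1, 22.7, 156.0] [493.3, 22.7, 154.3]
loopL [488.3, 46.0, 100.0] [487.0, 45.4, 114.9]
loopR [497.8, -4.5, 100.0] [501.2, -4.5, 65.2]
postbase [585.9, 258.8, 14.0] [584.0, 256.3, 25.4]
posttop [589.5, 261.2, 212.0] [588.9, 260.4, 215.0]
tip [478.2, 256.8, 216.0] [478.2, 256.6, 216.5]
headmid [565.3, -370.0, 40.0] [565.6, -370.6, 38.1]
g1 [560.6, -286.3, 40.0] [560.3, -285.8, 42.1]
g2 [518.8, -299.6, 40.0] [518.8, -299.6, 40.0]
jaw1 [540.4, -178.0, 40.0] [541.0, -178.6, 35.6]
jaw2 [469.8, -200.5, 40.0] [470.1, -201.2, 35.6]
saucer [494.1, 19.6, 15.0] [490.0, 18.8, 62.5]
S grip [495.4, 27.4, 156.0] [496.5, 27.9, 157.6]
S tip [477.5, 260.1, 216.0] [477.6, 260.1, 216.1]
S posttop [587.6, 262.8, 212.0] [586.0, 262.5, 209.4]
S postbase [591.2, 266.9, 14.0] [594.0, 267.4, 19.4]
S g1 [518.6, -296.1, 40.0] [516.0, -298.4, 35.6]
S g2 [560.1, -281.6, 40.0] [560.0, -281.8, 39.7]
[127  91  61] [87 60 45] [117 100  84] [49 46 43]
gripblock 35 ((492.60028076171875, 24.601795196533203), (9.677728652954102, 19.305706024169922), 1.5454676151275635) [493.63086  24.76541]
foot 2009 ((598.8917236328125, 262.68353271484375), (132.06285095214844, 132.211669921875), 1.7413263320922852) [598.52075 258.4086 ]
rest 375 ((538.8615112304688, -285.4586181640625), (61.58110046386719, 154.82171630859375), 18.582950592041016) [ 533.4713  -266.44067]
blk [413 252  18   5  34] [421.11764706 253.97058824] [561.1, -284.7, 40.0]
green [390 285   5   2   6] [392.  285.5] [473.9, -205.8, 40.0]
```

Both views agree to a few mm: the grip is at about (494,25,156) with the cover yawed about 12°. The stand origin is at (589,262) with yaw about 1.8°, and its tip at (478,257) is 110 mm from the post, as specified. The tongs' middle is at (540,-291) with yaw about 108°; their grips are about 44 mm apart between centres, which is plausible for 50 mm over both. The pink tongs at (452,335) lie flat without a rest and are the look-alike. The grey ones at (422,263), with black grips on the wooden rest, are the right ones, as crops c2 and c4 confirm. I'll hover over the cover and check with the wrist camera.

```bash
cat >> h.py <<'E'
from scipy.spatial.transform import Rotation as Ro
def down(ydeg):
    """tool z down, tool y at world angle ydeg"""
    a=np.radians(ydeg); y=np.array([np.cos(a),np.sin(a),0]); z=np.array([0,0,-1.]); x=np.cross(y,z)
    q=Ro.from_matrix(np.c_[x,y,z]).as_quat(); return [q[3],q[0],q[1],q[2]]
def best(pos,ydeg):
    for a in (ydeg,ydeg+180):
        j=solve_ik(pos,down(a)); print(a,None if j is None else np.round(j,2).tolist())
def wproj(c,X):
    q=np.array(c['R'])@np.array(X)+np.array(c['t']).ravel(); K=c['intrinsics']
    th=np.arctan2(np.hypot(q[0],q[1]),q[2]); ph=np.arctan2(q[1],q[0]); return K[0][0]*th*np.cos(ph)+K[0][2],K[1][1]*th*np.sin(ph)+K[1][2]
def wonz(c,u,v,z):
    K=c['intrinsics'];R=np.array(c['R']);t=np.array(c['t']).ravel()
    a=np.array([(u-K[0][2])/K[0][0],(v-K[1][2])/K[1][1]]);th=np.hypot(*a)
    d=R.T@np.r_[np.sin(th)*a/th,np.cos(th)]; o=-R.T@t
    return o+d*(z-o[2])/d[2]
def st():
    s=state(); print(round(s['time_s'],2),np.round(s['eef_pos'],1),np.round(s['ft_force'],1),round(s['gripper_width'],3),np.round(s['joints'],2))
E
python3 - <<'E'
from h import *
st();print(np.round(Ro.from_quat(np.roll(state()['tool_rot'],-1)).as_matrix() if len(np.ravel(state()['tool_rot']))==4 else state()['tool_rot'],2))
for p,a in [((494,25,230),102),((420,257,250),92),((506,259,220),92),((540,-291,60),18.3),((523,-68,150),18.3)]: best(p,a)
E
```

```text
0.1 [217.2 558.8 217.7] [-0.1 -0.4 -0. ] 0.997 [ 1.11  0.13  1.49  0.    1.52 -0.09]
[[-0.93  0.36 -0.  ]
 [ 0.36  0.93 -0.  ]
 [ 0.   -0.   -1.  ]]
102 [-0.05, -0.16, 1.76, -0.0, 1.55, -1.83]
282 [-0.05, -0.16, 1.76, -0.0, 1.55, 1.31]
92 [0.44, -0.18, 1.73, -0.0, 1.58, -1.16]
272 [0.44, -0.18, 1.73, -0.0, 1.58, 1.98]
92 [0.38, 0.04, 1.58, -0.0, 1.52, -1.22]
272 [0.38, 0.04, 1.58, -0.0, 1.52, 1.92]
18.3 [-0.58, 0.29, 1.6, -0.0, 1.25, -0.9]
198.3 [-0.58, 0.29, 1.6, -0.0, 1.25, 2.24]
18.3 [-0.23, -0.02, 1.77, -0.0, 1.39, -0.55]
198.3 [-0.23, -0.02, 1.77, -0.0, 1.39, 2.6]
```

```bash
python3 - <<'E'
from h import *
movep((300,420,330),down(95)); movep((494,25,250),down(102)); st()
c=calibration('wrist'); p,d=read_camera('wrist'); np.savez('/tmp/w1',p=p,d=d); save('w1.png',p)
print(np.round(wproj(c,(494,25,156))),np.round(wproj(c,(494,20,15))))
import pickle; pickle.dump(c,open('/tmp/w1c','wb'))
E
```

```text
2.55 [494.1  26.  250.1] [0.6 0.4 0.5] 1.001 [-0.05 -0.17  1.73  0.    1.58 -1.83]
[316. 246.] [312. 210.]
```

View pics/w1.png

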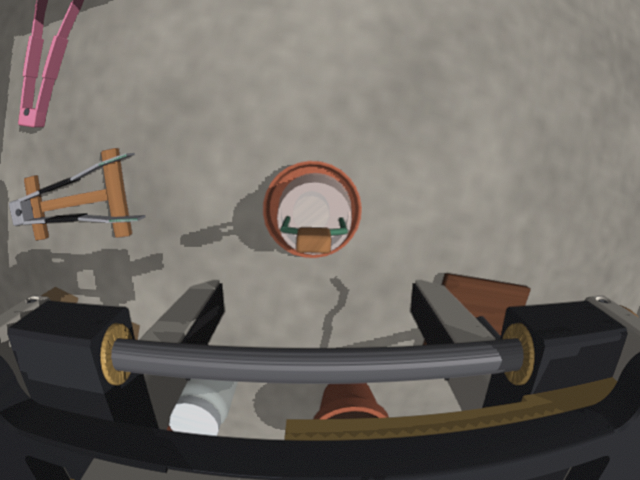

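```bash
python3 - <<'E'
from h import *; import pickle
p=np.load('/tmp/w1.npz')['p'];c=pickle.load(open('/tmp/w1c','rb'))
save('w1c.png',p,(255,155,375,265),6)
for u,v in [(298,227),(331,227),(298,253),(331,253)]: print(np.round(wonz(c,u,v,156),1))
for u,v in [(264,208),(361,208),(312,161),(312,259)]: print('s',np.round(wonz(c,u,v,15),1))
E
```

```text
[483.    9.7 156. ]
[478.   32.9 156. ]
[502.1  13.5 156. ]
[497.   37.2 156. ]
s [502.5 -31.8  15. ]
s [480.2  72.6  15. ]
s [441.3   9.3  15. ]
s [548.9  32.   15. ]
```

View pics/w1c.png

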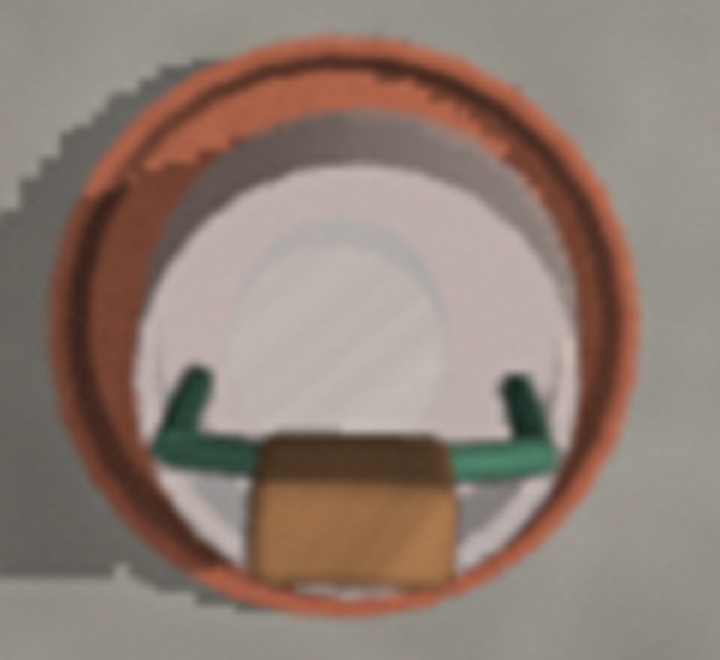

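```bash
python3 - <<'E'
from h import *; import pickle
c=pickle.load(open('/tmp/w1c','rb'))
for u,v in [(313.9,243.5),(297,243.5),(331,243.5),(314,235),(314,252)]: print(np.round(wonz(c,u,v,156),1))
E
```

```text
[492.6  23.4 156. ]
[495.2  11.4 156. ]
[490.   35.6 156. ]
[486.3  22.2 156. ]
[498.9  24.8 156. ]
```

The grip's top face measures about 25x13 mm at (493,24), with yaw 12.1°. That fits, so I'll grasp and lift.

```bash
python3 - <<'E'
from h import *
movel((493,24,128),down(102),rate=120); 
command_gripper(0.1,15); st()
movel((493,24,262),rate=150); st()
p,d=read_camera('scene'); save('s1.png',p,(270,120,470,270),4)
E
```

```text
4.82 [492.9  24.  127.9] [-0.1 -0.8 -0.5] 0.279 [-0.06 -0.1   1.89 -0.    1.35 -1.84]
5.86 [492.4  24.  260.7] [-1.1 -0.1 -1.1] 0.281 [-0.06 -0.17  1.71  0.    1.61 -1.84]
```

View pics/s1.png

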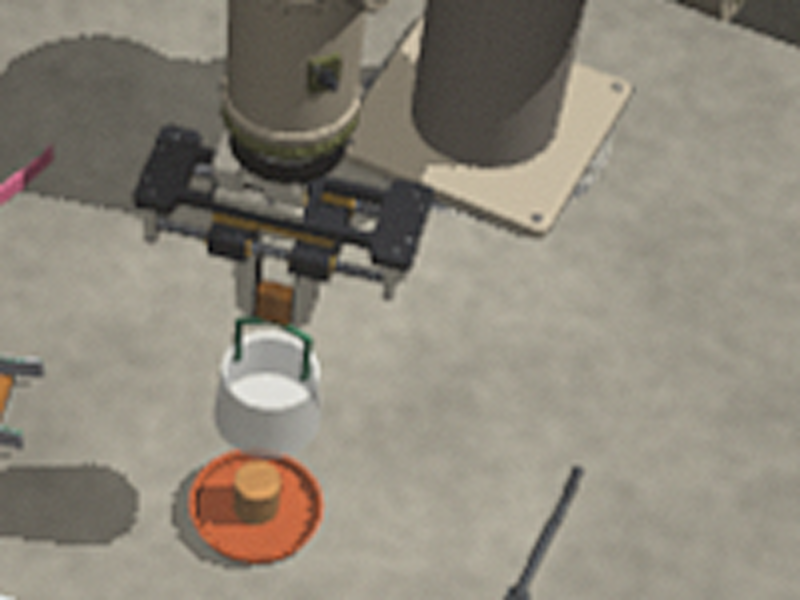

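```bash
python3 - <<'E'
from h import *
movep((405,256.5,250),down(91.8)); movel((445,257.3,246),down(91.8),rate=120); st()
for n in('scene','top'):
    p,d=read_camera(n); save('a_'+n+'.png',p,(340,140,480,260) if n=='scene' else (150,195,290,315),5); np.savez('/tmp/a_'+n,p=p,d=d)
E
```

```text
7.38 [445.2 256.4 245.7] [ 0.2 -0.4  0.1] 0.28 [ 0.42 -0.11  1.68  0.    1.57 -1.18]
```

View pics/a_scene.png

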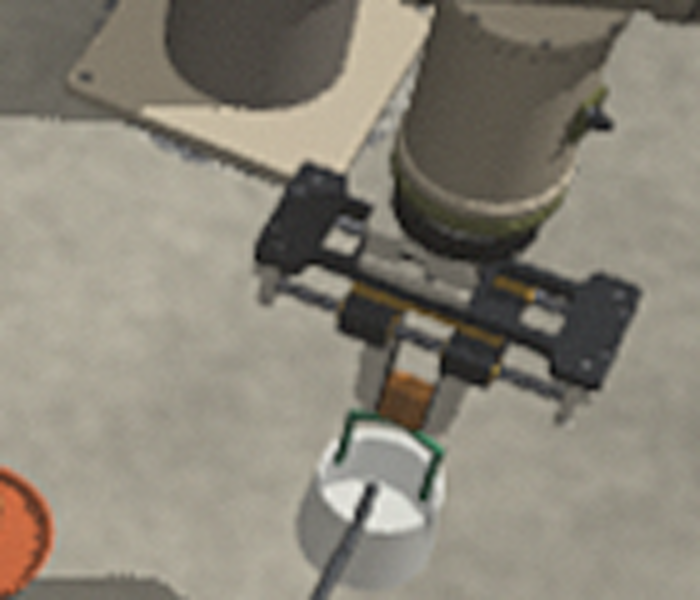

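View pics/a_top.png

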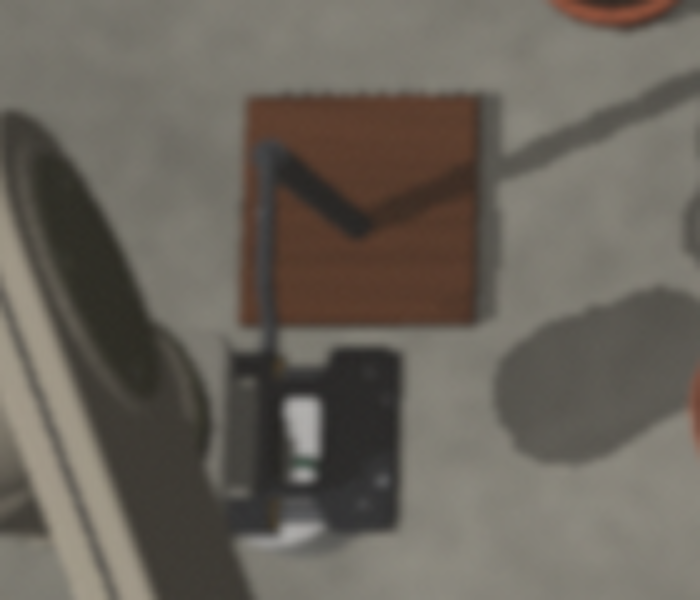

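The loop at (395,425) lines up with the hook at (375,490), and the scene view shows nothing in the way. I'll advance over the tip and lower onto the seat.

```bash
python3 - <<'E'
from h import *
print(movel((506.5,259.3,246),down(91.8),rate=80,stop_force=4)); st()
p,d=read_camera('scene'); save('b.png',p,(340,160,480,280),5)
E
```

```text
False
8.39 [506.2 259.3 245.9] [-0.5  0.3 -1.5] 0.28 [ 0.38  0.04  1.54  0.    1.57 -1.22]
```

View pics/b.png

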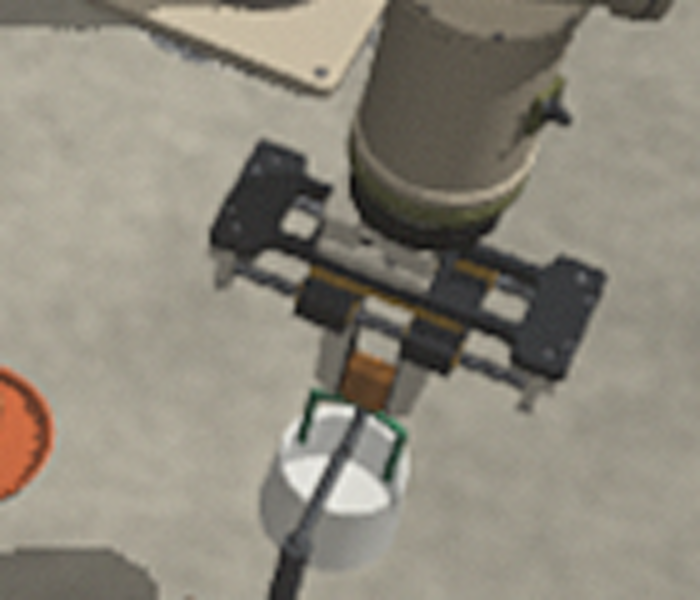

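The hook passes through the loop, disappearing under the grip at (362,415). Lowering now.

```bash
python3 - <<'E'
from h import *
print(movel((506.5,259.3,209),rate=60,stop_force=3)); st()
p,d=read_camera('scene'); save('b2.png',p,(340,160,480,280),5)
E
```

```text
True
8.99 [505.9 259.1 211.3] [0.6 0.3 4.1] 0.279 [ 0.38  0.05  1.59 -0.    1.51 -1.22]
```

View pics/b2.png

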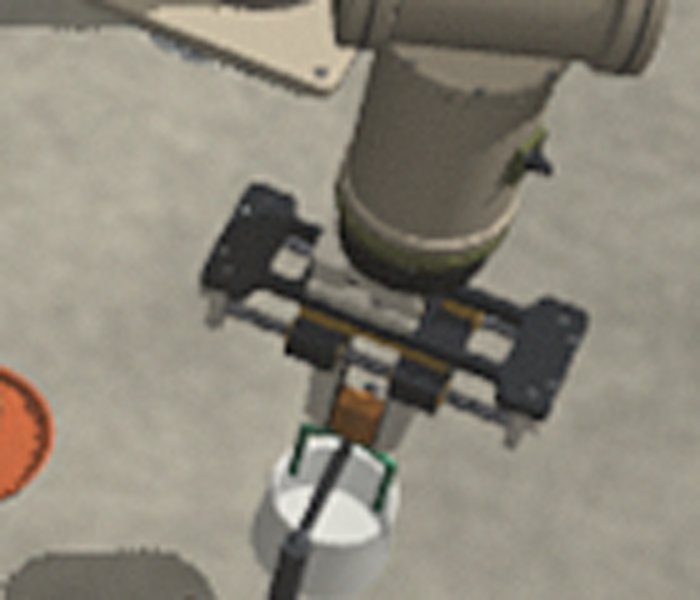

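Contact came at TCP z 211, and the predicted value was 212. Releasing and going up.

```bash
python3 - <<'E'
from h import *
command_gripper(0.75,15); wait(0.3)
movel((506.5,259.3,290),rate=150); st()
movep((480,120,330),down(60)); st()
p,d=read_camera('scene'); save('d.png',p,(300,160,460,290),5)
p,d=read_camera('top'); save('d2.png',p,(180,195,340,305),5); np.savez('/tmp/d2',p=p,d=d)
E
```

```text
10.88 [506.3 259.2 289.1] [-0.2  0.3 -0.9] 0.754 [ 0.38  0.03  1.47 -0.    1.65 -1.22]
11.53 [479.8 120.  328.9] [0.5 0.3 0. ] 0.749 [ 0.14 -0.17  1.59  0.    1.73 -0.91]
```

View pics/d.png

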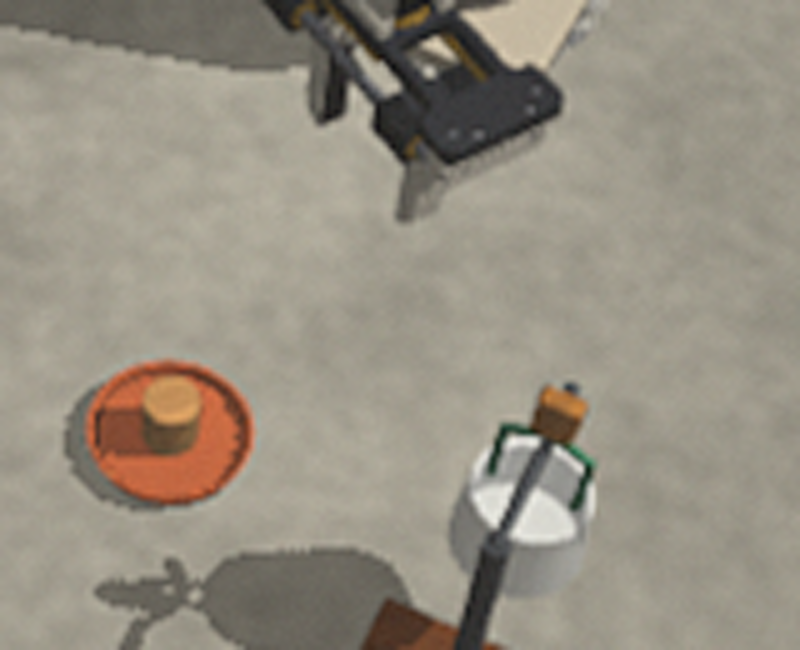

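View pics/d2.png

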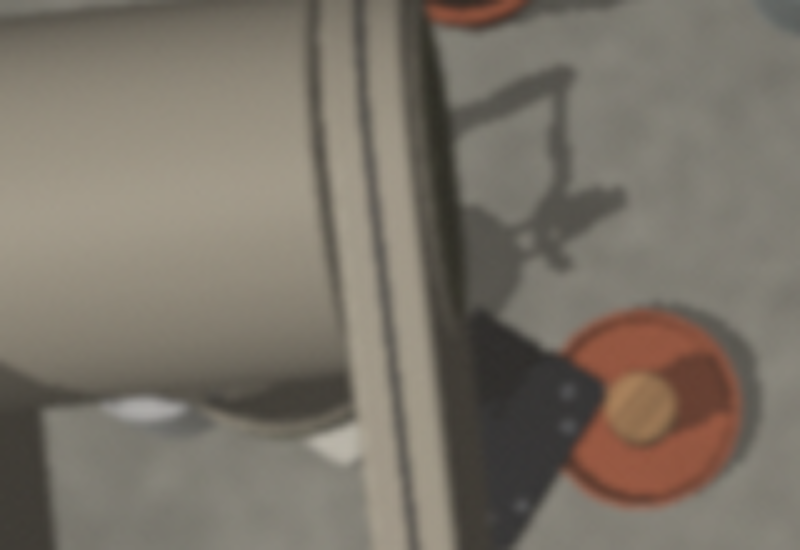

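The cover hangs freely, with the hook tip visible behind the grip at (572,385), and the saucer and cake are undisturbed. Next I'll hover over the tongs, measure them, and measure the cake from the top camera.

```bash
python3 - <<'E'
from h import *; import pickle
movep((540,-291,190),down(18.3)); command_gripper(1.0,15); st()
c=calibration('wrist'); p,d=read_camera('wrist'); save('w2.png',p); pickle.dump((c,p,d),open('/tmp/w2','wb'))
p,d=read_camera('top'); save('e.png',p,(180,195,340,305),5); np.savez('/tmp/e',p=p,d=d)
q=p.astype(int);k=calibration('top')
o,_=np.nonzero((q[...,0]-q[...,2]>0)&False)
for u,v,z in[(308.2,276.6,46)]: print('cake',onz(k,u,v,z),dep(k,d,u,v))
p,d=read_camera('scene'); save('e2.png',p,(300,200,400,300),6); k=calibration('scene')
u,v=300+172/5,160+398/5; print('cake',onz(k,u,v,46),dep(k,d,u,v))
E
```

```text
13.84 [ 540. -291.  190.] [-0.2  1.   0.1] 0.999 [-0.58  0.18  1.49  0.    1.48 -0.9 ]
cake [491.20693853  18.52074895  46.        ] [491.10295368  18.49914415  47.2026665 ]
cake [491.34703115  21.26847286  46.        ] [489.00188411  20.18881972  42.16646214]
```

View pics/w2.png

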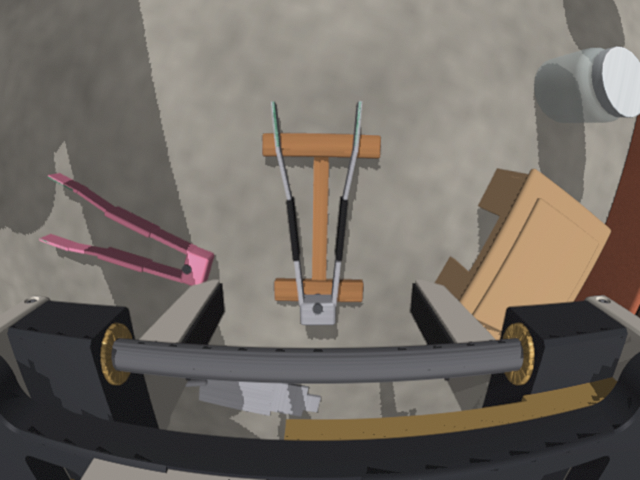

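View pics/e.png

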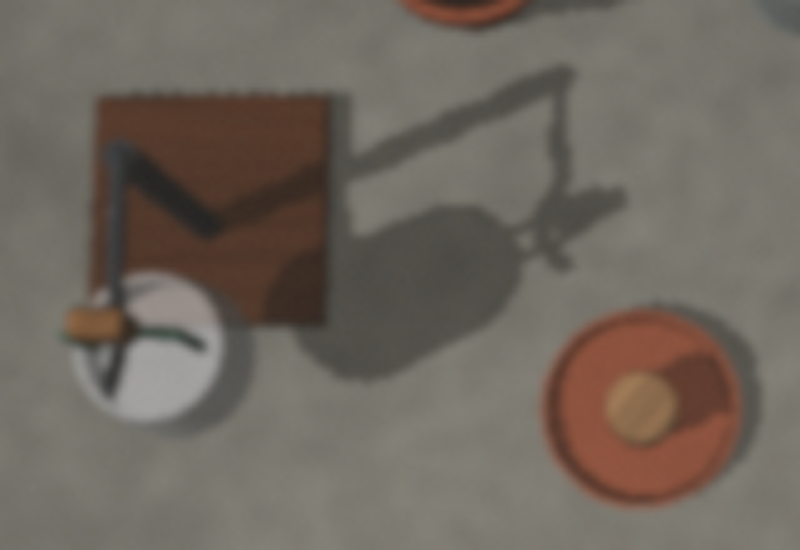

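```bash
python3 - <<'E'
from h import *; import pickle
c,p,d=pickle.load(open('/tmp/w2','rb')); k=calibration('top')
print('covergrip',onz(k,199,259.6,240))
save('w2c.png',p,(255,90,385,335),2.4)
q=p.astype(int); m=(p.max(2)<60).astype(np.uint8); m[:, :270]=0; m[:,370:]=0; m[:180]=0; m[285:]=0
n,l,s,ce=cv2.connectedComponentsWithStats(m)
for i in range(1,n):
    if s[i,4]>40: print(s[i],ce[i],np.round(wonz(c,*ce[i],33),1))
for u,v in [(275,104),(359,104),(318,310)]: print(np.round(wonz(c,u,v,40),1))
# cake & saucer from top colours
T=np.load('/tmp/e.npz')['p']; h=cv2.cvtColor(T,cv2.COLOR_RGB2HSV)
W=h[255:300,285:332]; 
import sys
print(h[277,308],h[277,295],h[265,308])
E
```

```text
covergrip [505.76759381 258.76311061 240.        ]
[287 197  13  63 453] [293.30242826 229.04635762] [ 520.3 -299.7   33. ]
[335 197  13  64 463] [340.86825054 229.02591793] [ 560.7 -286.3   33. ]
[ 472.3 -199.8   40. ]
[ 539.3 -177.6   40. ]
[ 565.3 -365.1   40. ]
[ 15 115 137] [  8 143 141] [  8 142 140]
```

View pics/w2c.png

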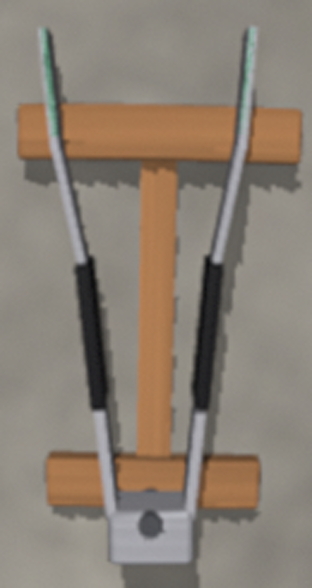

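The wrist view puts the grips' middle at (540.5,-293) with yaw 108.3°, in agreement with the other views. The cake is at about (491,20).

```bash
python3 - <<'E'
from h import *
print(movel((540.5,-293,8),down(18.3),rate=120,stop_force=10)); st()
command_gripper(0.475,15); st()
movel((540.5,-293,120),rate=100); st()
for n in('scene','top'):
    p,d=read_camera(n); save('f_'+n+'.png',p,(180,150,320,270) if n=='scene' else (350,195,490,315),5)
c=calibration('wrist'); p,d=read_camera('wrist'); save('w3.png',p)
print(np.round(wproj(c,(540.5-.314*95,-293+.949*95,139))))
E
```

```text
False
15.66 [ 541.2 -293.4    9. ] [ 0.5 -0.3 -0.5] 1.002 [-0.58  0.36  1.62 -0.    1.16 -0.9 ]
16.58 [ 540.5 -292.9    8. ] [-0.3  1.   0.5] 0.479 [-0.58  0.36  1.62  0.    1.16 -0.9 ]
17.85 [ 539.9 -292.6  118.9] [ 0.7  0.7 -0.3] 0.475 [-0.58  0.24  1.56  0.    1.35 -0.9 ]
[319.  90.]
```

View pics/f_scene.png

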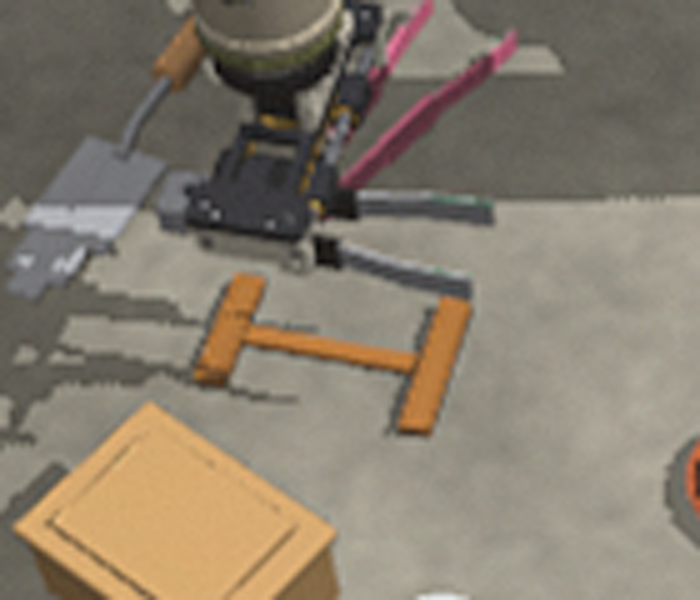

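View pics/w3.png

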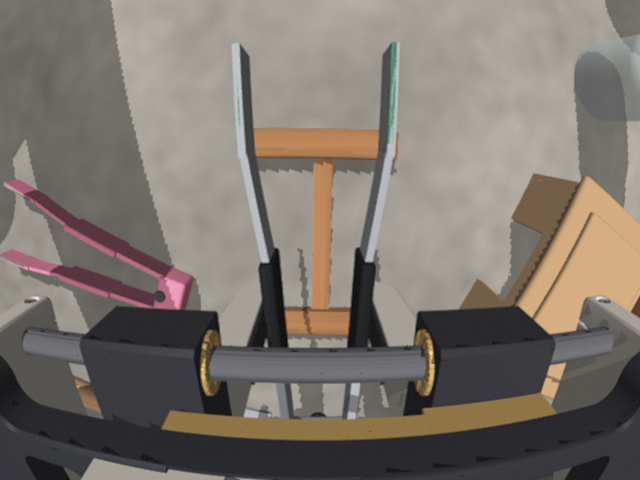

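```bash
python3 - <<'E'
from h import *; import pickle
c=calibration('wrist'); s=state(); e=np.array(s['eef_pos'])
for u,v in [(237,43),(394,43)]: 
    w=wonz(c,u,v,149); print(np.round(w,1), np.round(w-e,1))
ux=np.array([np.cos(np.radians(108.3)),np.sin(np.radians(108.3))])
t=np.array([491.3,19.8])-95*ux; print(t)
movep((*t,120),down(18.3)); st()
c=calibration('wrist'); p,d=read_camera('wrist'); save('w4.png',p); pickle.dump((c,p,d),open('/tmp/w4','wb'))
p,d=read_camera('scene'); save('g.png',p,(260,160,400,280),5)
E
```

```text
[ 476.5 -195.4  149. ] [-63.6  97.3  29.9]
[ 531.4 -177.3  149. ] [ -8.6 115.4  29.9]
[521.12928332 -70.39542038]
18.89 [521.6 -71.3 120.3] [-0.6 -0.3 -0.4] 0.476 [-0.23  0.    1.81 -0.    1.33 -0.55]
```

View pics/w4.png

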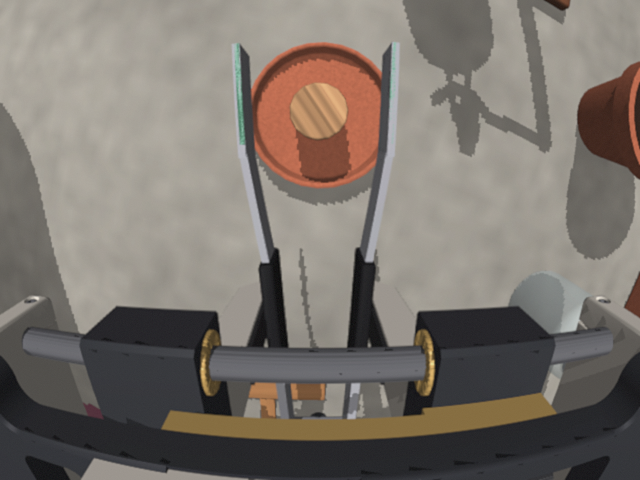

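View pics/g.png

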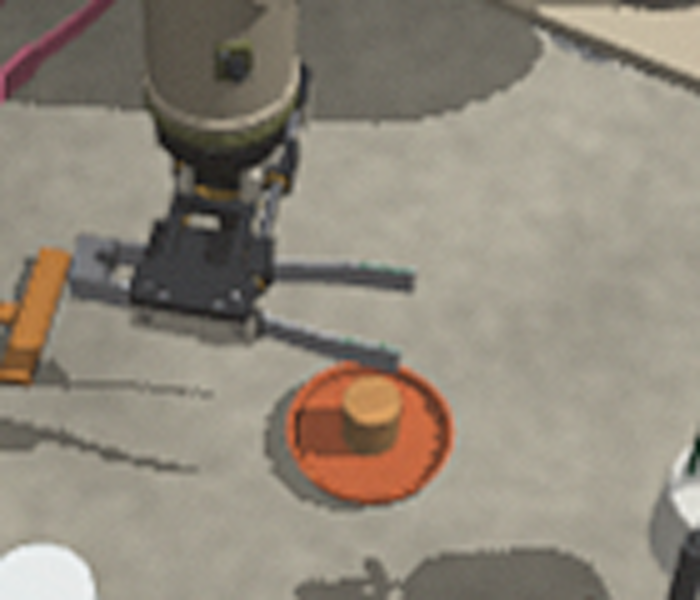

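```bash
python3 - <<'E'
from h import *; import pickle
c,p,d=pickle.load(open('/tmp/w4','rb'))
h=cv2.cvtColor(p,cv2.COLOR_RGB2HSV).astype(int)
m=((h[...,0]>=11)&(h[...,1]>70)).astype(np.uint8); m[:70]=0;m[145:]=0;m[:,:270]=0;m[:,:]*=1;m[:,370:]=0
n,l,s,ce=cv2.connectedComponentsWithStats(m); i=1+np.argmax(s[1:,4])
print(s[i],ce[i]); (x,y),r=cv2.minEnclosingCircle(np.argwhere(l==i)[:,::-1].astype(np.float32)); print(x,y,r)
w=wonz(c,x,y,46); print(w, wonz(c,x-r,y,46),wonz(c,x+r,y,46))
E
```

```text
[ 290   83   58   57 2613] [318.28702641 110.70608496]
318.2041320800781 110.53827667236328 29.174579620361328
[492.26450556  18.86591139  46.        ] [474.56432345  13.16427459  46.        ] [509.86487334  24.90079269  46.        ]
```

The cake measures 37 mm across at (492,19). The jaws are level and centred to within 1 mm. I'll lower around the cake, with the jaws' lower edge at about z 22, above the 15 mm rim.

```bash
python3 - <<'E'
from h import *
movel((522.6,-70.6,70),down(18.3),rate=120)
print(movel((522.6,-70.6,15),rate=70,stop_force=5)); st()
p,d=read_camera('wrist'); save('w5.png',p)
p,d=read_camera('scene'); save('g2.png',p,(260,160,400,280),5)
E
```

```text
False
20.49 [523.  -70.7  15.4] [ 0.2  0.4 -0.6] 0.48 [-0.23  0.14  1.87 -0.    1.13 -0.55]
```

View pics/w5.png

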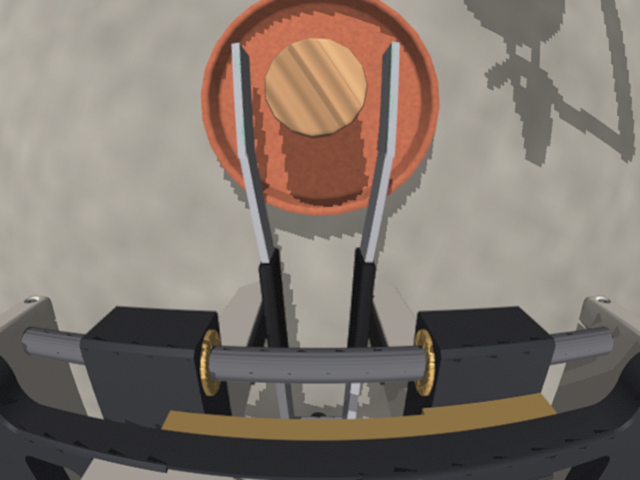

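View pics/g2.png

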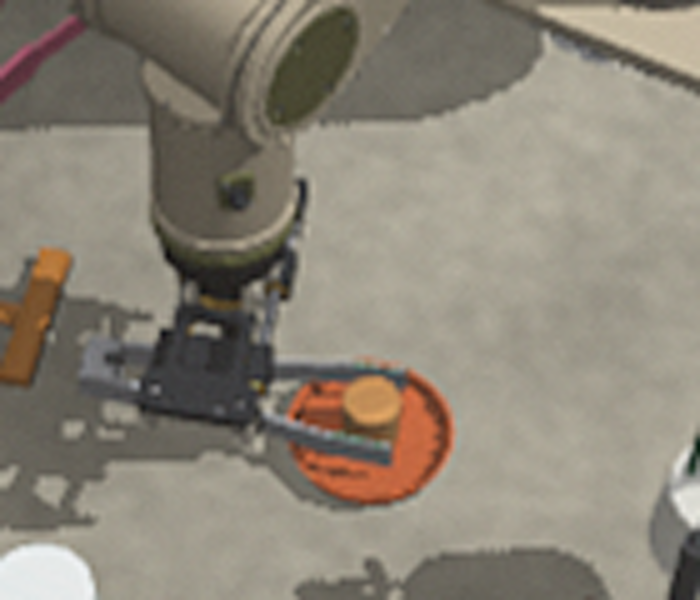

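The cake at (316,88) sits centred between the jaws (columns 240 to 392), slightly forward of their middle. I'll advance 4 mm and squeeze.

```bash
python3 - <<'E'
from h import *
movel((521.3,-66.8,15),rate=50)
command_gripper(0.2,45); wait(0.3); st()
movel((521.3,-66.8,50),rate=60); st()
p,d=read_camera('wrist'); save('w6.png',p)
p,d=read_camera('scene'); save('g3.png',p,(260,160,400,280),5)
E
```

```text
21.46 [521.4 -66.8  15.1] [ 0.1  0.5 -0.3] 0.381 [-0.23  0.13  1.88  0.    1.13 -0.54]
22.19 [521.2 -66.8  50. ] [ 0.5  0.1 -1.5] 0.386 [-0.23  0.08  1.86 -0.    1.2  -0.54]
```

View pics/w6.png

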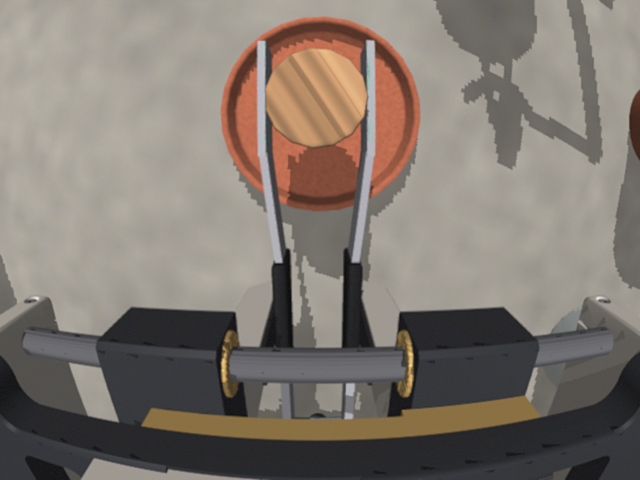

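View pics/g3.png

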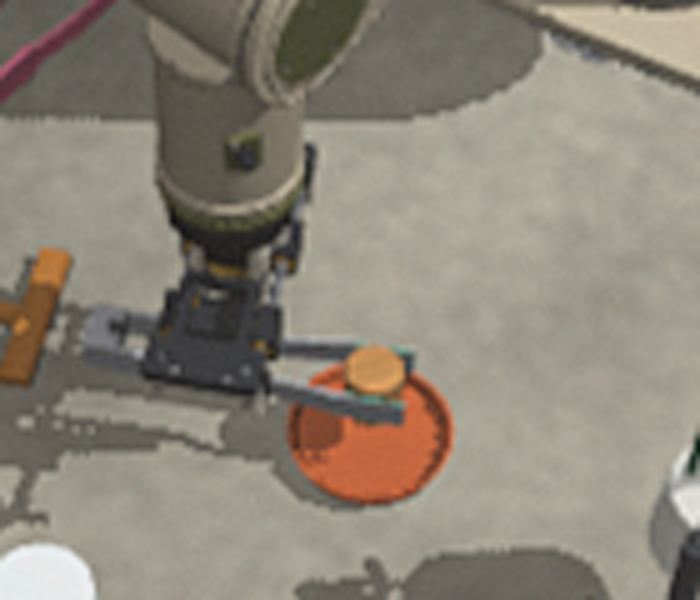

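The width of 35.9 mm matches "just hold the cake" (36 mm), and the cake is off the saucer floor. Lifting to about 15 cm.

```bash
python3 - <<'E'
from h import *
movel((521.3,-66.8,142),rate=80); wait(0.7); st()
p,d=read_camera('wrist'); save('w7.png',p)
k=calibration('scene');p,d=read_camera('scene'); save('g4.png',p,(260,130,460,280),4); np.savez('/tmp/g4',p=p,d=d)
E
```

```text
24.29 [521.3 -66.8 142. ] [-0.2  0.7 -1.3] 0.381 [-0.22 -0.02  1.79 -0.    1.38 -0.54]
```

View pics/w7.png

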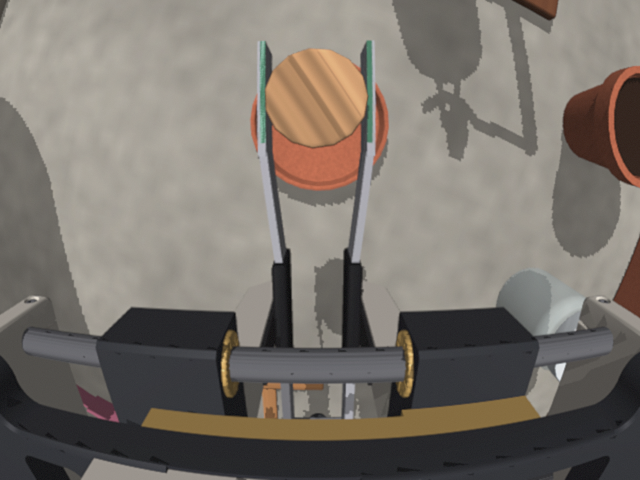

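View pics/g4.png

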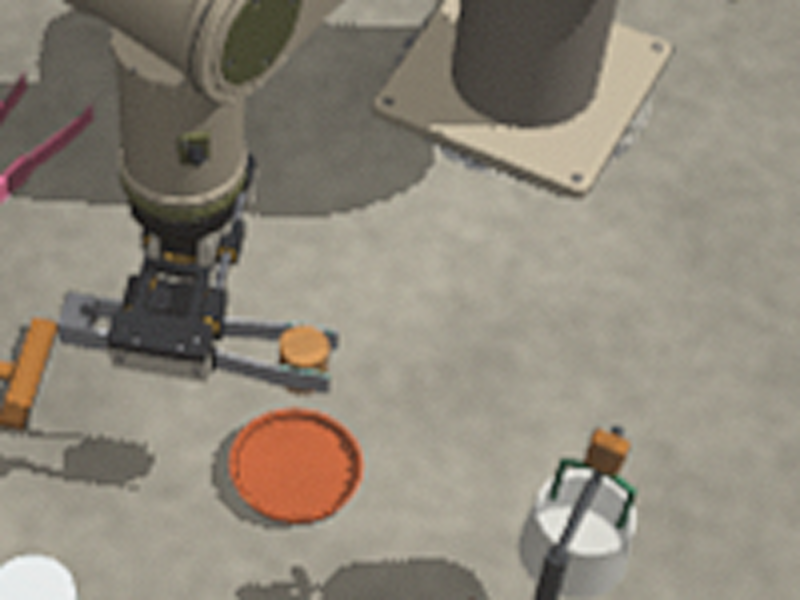

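The cake is in the jaws at (304,350), the saucer is empty and in place, and the cover is still on the hook at (605,450). The cake's top by depth is checked below, then I hand in.

```bash
python3 - <<'E'
from h import *
d=np.load('/tmp/g4.npz')['d']; print('cake top',dep(calibration('scene'),d,260+304/4,130+347/4)); st()
hand_in()
E
```

```text
cake top [492.50103831  21.7636339  170.23425557]
24.39 [521.3 -66.8 142. ] [-0.2  0.4 -1.6] 0.38 [-0.23 -0.02  1.79 -0.    1.38 -0.54]
the job is handed in; nothing more can be done
```

The job is done and handed in at 24.4 s of the 61 s allowed. No verdict is reported, so this rests on my own checks.

- **Cover:** I lifted it by its wooden grip, hung it by its loop on the hook and let go. The last picture shows it still hanging. After release the grip was about 1 mm from directly above the hook seat. I did not measure the contact force.
- **Tongs and cake:** I took the steel tongs with black grips, left the pink pair alone, and closed the jaws on the cake with 45 N. The grips measure about 35.5 mm across against the expected 36 mm. The cake's top is at about 170 mm, so its centre is near 150 mm above the shelf.
- **Everything else:** In the last picture the saucer is empty and still in its place. I saw no bystander disturbed in any picture, but I did not re-measure them at the end.

The only disagreement was a few mm between camera estimates: 3 mm for the cake and about 5 mm for the jaw tips. Both are within the room available.

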